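# Seal the dog biscuits in the clip-top treat canister

## Robot

A 6-joint arm with a two-finger parallel gripper is mounted at the origin on the work surface. World frame = base frame: x ahead of the robot, y to its left, z up, the work surface at z = 0. Lengths are in m, angles in degrees, forces in N, time in s.
With the tool pointing down it reaches from about 0.35 to 0.875 m from the base axis. Payload 4.2 kg.
Tool frame: the origin (TCP) lies between the finger pads; the fingertips stand 19 mm ahead of it and the grasp point (between the pads) is the TCP; z points along the fingers, y is the line along which they close (so a half turn about z gives the same grasp; the last joint's range is limited). The gripper opens to 87 mm and grips with 3 to 60 N. Pads are 19 mm wide; open, the fingers measure 117 mm over their backs; the gripper's body (75 mm by 190 mm) begins 51 mm behind the grasp point.
Start: joints at [90.39, 22.042, 0.453, 0, -68.411, -14.817], TCP at [0.156, 0.605, 0.242] pointing down, gripper open.
Joint ranges: [-179.83, 179.83], [-69.29, 118.12], [-61.27, 80.66], [-181.25, 117.63], [-171.15, -9.14], [-177.46, 177.46]. Speed limits (degrees/s): [159.86, 159.86, 180, 180, 180, 180].

## Interface

Orientations are given as a 3x3 rotation matrix whose columns are the frame's x, y, z axes.
In Python, from station import r gives the robot as it stands.
- The arm moves only by the tool drive_tool, never from a script. Its argument "steps" is one flat list of numbers, 7 for each row, row after row: the turn, a rotation vector about the tool's x, y, z in rad, then the shift along the tool's x, y, z in m, then the opening, from 0 (shut) to 1 (fully open). A call has 1 to 10 rows; each row shifts and turns the commanded pose from where the row before left it, along the tool's axes as they then stand; what a row does not reach is not made up. A row lasts 1/12 s, in which the tool goes at most 41.7 mm and 7.16 degrees, less where a joint would pass 70% of its speed; a pose out of reach is approached as far as the arm can. A call is refused whole if a number of a shift passes 0.0417 or a number of a turn 0.125, either way. A call with a gripper value outside its range is refused whole. The fingers move at their own pace and stop on an object; the grip force is fixed at half the most. Time passes only in rows, so rows that do not move let the fingers close. It gives the time, the measured TCP pose, the force, the opening and the grip force at its end, in the units of the state.
- r.sense(): the state, without advancing time (a new reading comes with each control period).
- r.capture(name): name is "scene" or "top"; returns the picture (400x640x3 uint8, blue, green, red); there is no depth.
- r.camera_params(name): a dict with "camera_matrix" (3x3 intrinsics, pixels), "k1" (the pictures are not rectified: a ray, as slopes to the right and down, at radius r is drawn at 1 + k1 r^2 times it, then the intrinsics apply), "extrinsics" (4x4, takes a point from world to camera coordinates). Camera axes: x right, y down, z forward; pixel columns grow to the right and rows downward; lengths in m; the calibration is good to about 2 mm. A picture is of the moment at which its call begins. camera_params takes no time and is no camera call.
- r.finish_job(): hands the job in; it is judged then, once.
The state is a dict: "time_s": time; "joints": joint angles; "joint_velocities": joint speeds; "effort": joint torques, N m; "tcp_pos": TCP position; "ee_rot": TCP orientation; "wrist_force": force on the tool from outside, world axes, zero at the start; "moment": the same for the moment, N m; "gripper_width": opening from 0.0 (shut) to 1.0 (fully open); "gripper_force": force on a finger pad.
Only numpy, scipy, OpenCV 4.12 (cv2) and the standard library are available. Lean on these libraries where they do the work, as an engineer would, in place of code of your own. Each camera call takes 0.05 s, during which the arm holds its last target. There are 200 camera calls.

## Task

Put both bone-shaped dog biscuits back into the treat canister, then push its lid fully shut, and after that swing the red-tabbed wire clasp up and over the lid's nose until it snaps over center and clamps the lid. Leave the spray bottle, the pill jar and the yellow box where they stand, and let go of everything at the end.

Things in the scene. Friction and masses are not known exactly. Their poses are not given: they have to be found in the camera images.
- canister: Lavender-grey round treat canister fixed upright to the counter: outer diameter 128 mm, inner 120 mm, rim 120 mm high, inner floor at 5 mm. Origin: centre of its underside. Its clasp side faces its own -x, its lid hinge is at +x, z up. Place and yaw (within 0.4 rad) differ each time.
- lid (a joint): Lid angle, rad: 0 = flat shut on the rim, grows as it opens up and back, at most 1.8; starts at 1.45 to 1.65. Stiff hinge (0.13 N m): stays where it is left. Flat disc 136 mm across, 12 mm thick, 150 g, with a 40 mm wide springy steel tongue in front (gives 3 N/mm) ending in a rounded nose, its crest 3 mm above the lid's top and 76 mm in front of the canister's axis.
- lid_hinge (a point): Point on the lid's hinge axis: in the canister's frame 72 mm behind the axis (+x), 120 mm up. The hinge axis is parallel to the canister's y.
- lid_center (a point): Centre of the lid's outer (upper) face, 72 mm from the hinge axis along the lid and 12 mm above its underside; 132 mm above the counter with the lid shut. With the lid upright this face looks backward (canister +x). z points out of the face.
- clasp (a joint): Wire clasp's angle, rad: 0 = loop level to the front (canister -x), pi/2 = straight up, grows toward the lid, stop at 1.95. Starts at 0.5 to 0.9, stays where left (0.02 N m). With the lid shut the bar meets the nose at 1.4, must pass its crest at 1.61 (0.2 N m, 3 to 6 N on the tab; let go sooner it springs back) and snaps down to about 1.78, clamping the lid. Closed too early it blocks the lid.
- clasp_pivot (a point): Middle of the clasp's pivot axis, in the canister's frame 78 mm in front of the axis (-x) and 84 mm up; the axis is parallel to the canister's y.
- clasp_tab (a point): Middle of the clasp's red thumb tab. Clasp: U of 6 mm wire, 60 mm wide, arms 50 mm from pivot to cross bar; from the bar's middle goes the flat tab, 34 mm long, 36 wide, 4 thick, bent 60 degrees to the closing side: upright at clasp 0.5; when clamped it points over the lid, rising 18 degrees, middle 138 mm above the counter. Push its outer face, first inward and up, last down.
- biscuit_a: Light brown hard dog biscuit, bone-shaped, 94 mm long (own x), 48 mm wide over the lobes, 18 mm thick, 60 g. The waist is 24 mm wide (own y) and free for 40 mm of the length. Origin: centre of its underside. Lies flat on the counter at the robot's left or right.
- biscuit_b: Dark brown hard dog biscuit, the same shape and size as the other. The two may swap sides.
- spray: Bystander: red spray bottle with black head, 64 mm in diameter, 201 mm high, origin at the centre of its underside. To be left alone.
- pill_jar: Bystander: blue pill jar with a white cap, 60 mm in diameter, 80 mm high, origin at the centre of its underside. To be left alone.
- dressing_box: Bystander: yellow box 70 x 110 x 50 mm, origin at the centre of its underside. To be left alone.
There are look-alikes about, which are no part of the job. What is shaped like the biscuit_b but purple is not meant. Leave any blue look-alike of the biscuit_a alone.

How it is judged:
By the outcome, as a careful person would: the job done as asked, in the order asked, and still so for the second after the job is handed in, with the robot touching nothing.
It also fails if it takes over 72 s, if anything falls off the work surface, if the arm or the gripper's body presses on something with over 40 N, if the wrist force passes 120 N, or if a joint passes its speed limit or range.

## Working session

There is one attempt and no reset: what is moved stays moved. The work goes in short steps, Python scripts to look and compute and a tool call to move; the robot and the scene stay as the last step left them, time stands still between calls to the robot, and variables do not carry over. Pictures are saved under pics/ and viewed, at most 10 in all, crops included, and the job is handed in when it is done.

Besides the shell and the picture viewer there is one more tool, called after "Call:" as a command line: name --argument value ..., lists and objects as JSON in quotes. drive_tool: Moves the arm, as the interface text tells. Its arguments: {"type":"object","properties":{"steps":{"type":"array"}},"required":["steps"]}

```bash
ls; mkdir -p pics; python3 - <<'E'
from station import r
import cv2,numpy as np
for n in("scene","top"):
    cv2.imwrite(f"pics/{n}0.png",r.capture(n)); p=r.camera_params(n); print(n,p)
s=r.sense();print(s)
E
```

```text
pics
scene {'camera_matrix': array([[470.26607138,   0.        , 313.88040686],
       [  0.        , 470.26607138, 202.64536089],
       [  0.        ,   0.        ,   1.        ]]), 'k1': -0.06768939703226963, 'extrinsics': array([[-0.46452573,  0.88550719,  0.00963664,  0.33470073],
       [ 0.75784247,  0.4031371 , -0.51298661, -0.34086837],
       [-0.45813822, -0.23099243, -0.85834251,  1.56921579],
       [ 0.        ,  0.        ,  0.        ,  1.        ]])}
top {'camera_matrix': array([[423.67175414,   0.        , 320.07519722],
       [  0.        , 423.67175414, 192.25877047],
       [  0.        ,   0.        ,   1.        ]]), 'k1': -0.015609695766893052, 'extrinsics': array([[ 0.02944794, -0.99924142,  0.0254833 , -0.09329044],
       [-0.99710056, -0.03115537, -0.06942491,  0.56055349],
       [ 0.07016619, -0.02336499, -0.99726164,  1.14831001],
       [ 0.        ,  0.        ,  0.        ,  1.        ]])}
{'time_s': 0.1, 'joints': array([ 9.03915286e+01,  2.20862979e+01,  3.87104773e-01, -2.46858564e-02,
       -6.84093867e+01, -1.48179516e+01]), 'joint_velocities': array([ 0.07433953, -0.20766076,  0.23079691,  0.04399327, -0.0028136 ,
        0.05067369]), 'effort': array([-2.40111185e-04, -3.91689706e+01,  1.87936664e+01,  4.23195317e+00,
        1.34642230e-02, -7.80169307e-05]), 'tcp_pos': array([0.15555546, 0.60482111, 0.24056774]), 'ee_rot': array([[ 9.68428784e-01, -2.49290072e-01, -3.87660727e-04],
       [-2.49290354e-01, -9.68426930e-01, -1.89773485e-03],
       [ 9.76653698e-05,  1.93446114e-03, -9.99998124e-01]]), 'wrist_force': array([ 0.17516004, -0.14956078, -0.44639879]), 'moment': array([-0.01493805,  0.01811404, -0.0343425 ]), 'gripper_force': 0.0, 'gripper_width': 1.0001725601871394}
```

View pics/scene0.png

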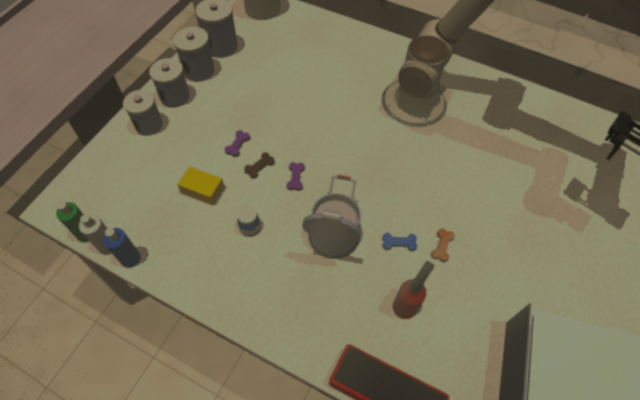

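View pics/top0.png

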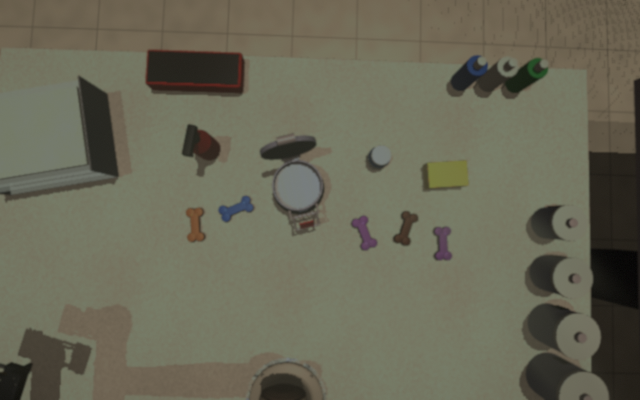

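Scene picture: the canister is at (333,220) with its lid up; the spray bottle is at (410,295), the pill jar at (248,221) and the yellow box at (201,184).

Candidates in the top picture:
- **Light brown:** (196,225). Its blue look-alike is at (236,208).
- **Dark brown:** (405,228). Purple look-alikes are at (364,233) and (442,243).

By the description, biscuit_a is at (196,225) and biscuit_b at (405,228). Next I'll measure both and check them in a close crop.

```bash
cat >h.py <<'E'
import cv2,numpy as np
from station import r
def cam(n):
    p=r.camera_params(n);return p["camera_matrix"],p["k1"],p["extrinsics"]
def ray(n,uv):
    K,k,E=cam(n); q=cv2.undistortPoints(np.array([[uv]],float),K,np.array([k,0,0,0.]))[0,0]
    R,t=E[:3,:3],E[:3,3]; return -R.T@t, R.T@np.array([q[0],q[1],1])
def onz(n,uv,z):
    o,d=ray(n,uv); return o+d*(z-o[2])/d[2]
def proj(n,P):
    K,k,E=cam(n); return cv2.projectPoints(np.array(P,float).reshape(-1,1,3),cv2.Rodrigues(E[:3,:3])[0],E[:3,3],K,np.array([k,0,0,0.]))[0][:,0]
def two(a,b):
    (o1,d1),(o2,d2)=ray("top",a),ray("scene",b)
    s=np.linalg.lstsq(np.c_[d1,-d2],o2-o1,rcond=None)[0]; p,q=o1+s[0]*d1,o2+s[1]*d2
    return (p+q)/2,np.linalg.norm(p-q)
def blob(n,img,uv,thr=25,h=30):
    """biggest-saturation blob near uv: contour"""
    x0,y0=int(uv[0])-h,int(uv[1])-h
    lab=cv2.cvtColor(img,cv2.COLOR_BGR2LAB).astype(int); c=lab[int(uv[1]),int(uv[0])]
    m=(np.abs(lab-c).max(2)<thr).astype(np.uint8); w=np.zeros_like(m);w[y0:y0+2*h,x0:x0+2*h]=1;m*=w
    _,L=cv2.connectedComponents(m); return np.argwhere(L==L[int(uv[1]),int(uv[0])])[:,::-1]
def flat(n,img,uv,z,thr=25,h=30):
    px=blob(n,img,uv,thr,h); P=np.array([onz(n,p.astype(float),z)[:2] for p in px])
    c,sz,_=cv2.minAreaRect(P.astype(np.float32)*1000)
    u,s,vt=np.linalg.svd(P-P.mean(0),full_matrices=False); a=np.degrees(np.arctan2(vt[0,1],vt[0,0]))
    return P.mean(0).round(4),np.array(c).round(1),np.array(sz).round(1),round(a%180,1),len(px)
E
python3 - <<'E'
from h import *
t=cv2.imread("pics/top0.png");s=cv2.imread("pics/scene0.png")
for nm,n,i,uv in(("A","top",t,(196,225)),("A","scene",s,(443,245)),("B","top",t,(405,228)),("B","scene",s,(259,166)),("purple","top",t,(364,233)),("blue","top",t,(236,208))):
    print(nm,n,i[uv[1],uv[0]],flat(n,i,uv,.012))
a=cv2.resize(t[195:255,170:230],(400,400),interpolation=2);b=cv2.resize(t[195:255,375:435],(400,400),interpolation=2)
c=cv2.resize(t[125:245,240:360],(600,600),interpolation=2);d=cv2.resize(s[165:265,290:380],(540,600),interpolation=2)
cv2.imwrite("pics/bisc.png",np.hstack([a,b])); cv2.imwrite("pics/can.png",cv2.resize(np.hstack([c,d]),(800,420)))
E
```

```text
A top [ 53  80 115] (array([0.4647, 0.2638]), array([464.6, 263.3]), array([97.9, 55.1]), np.float64(6.2), 576)
A scene [ 56  91 127] (array([0.4701, 0.2662]), array([469.5, 265.8]), array([102.4,  51.5]), np.float64(5.6), 482)
B top [43 56 71] (array([ 0.4712, -0.3158]), array([ 471.6, -316. ]), array([47.7, 92.6]), np.float64(161.6), 419)
B scene [39 53 67] (array([ 0.4762, -0.3147]), array([ 475.1, -315.2]), array([50. , 92.8]), np.float64(163.2), 305)
purple top [91 67 95] (array([ 0.4552, -0.2004]), array([ 455.2, -200.3]), array([95.1, 50. ]), np.float64(23.2), 478)
blue top [101  74  60] (array([0.5109, 0.1551]), array([511.4, 154.7]), array([48.7, 95. ]), np.float64(114.7), 459)
```

View pics/bisc.png

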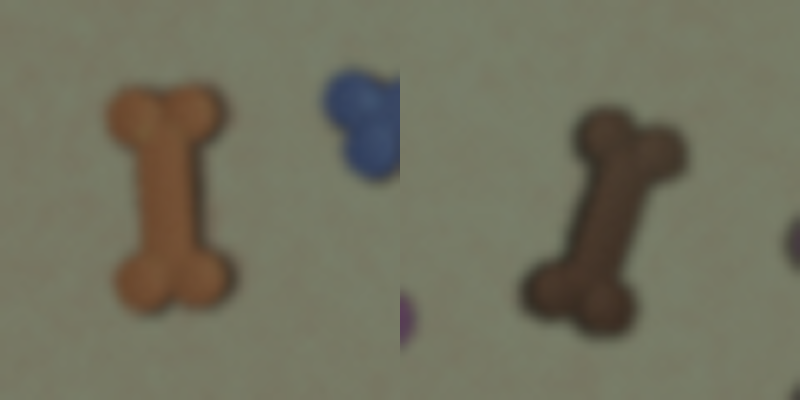

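View pics/can.png

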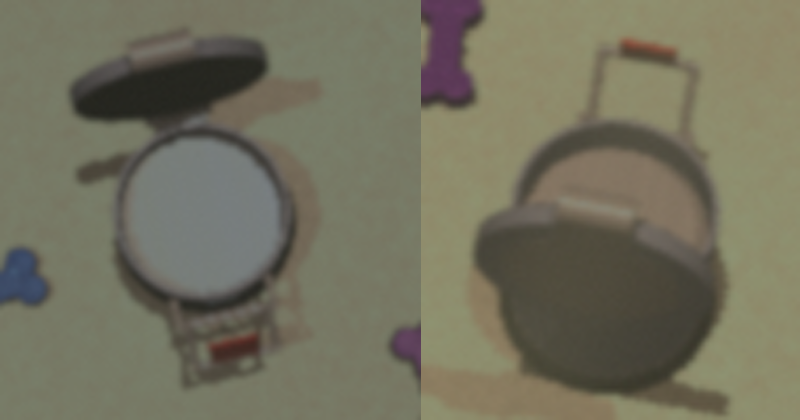

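Left crop: an orange-brown bone, biscuit_a, with the blue look-alike beside it. Right crop: a dark brown bone, biscuit_b; purple only shows at the edges. Canister crop: the rim centre is near (298,186) in the top picture. The red tab is near (307,224) in top and (344,177) in scene, in front of the canister. The lid stands behind the canister, with a slight yaw.

```bash
python3 - <<'E'
from h import *
t=cv2.imread("pics/top0.png");s=cv2.imread("pics/scene0.png")
def red(i,x0,y0,x1,y1):
    c=i[y0:y1,x0:x1].astype(int); m=(c[...,2]-np.maximum(c[...,0],c[...,1])>22); p=np.argwhere(m)[:,::-1]+[x0,y0]; return p.mean(0),len(p)
rt=red(t,290,210,325,240);rs=red(s,330,165,360,190);print(rt,rs)
tab,e=two(rt[0],rs[0]);print("tab",tab,e)
# inner opening in top: bright
g=cv2.cvtColor(t,cv2.COLOR_BGR2GRAY);print(g[186,298],g[186,330],g[260,300], t[186,298],t[186,350])
lab=cv2.cvtColor(t,cv2.COLOR_BGR2LAB)
c=lab[150:225,265:335].astype(int); 
row=lab[186,262:336].astype(int);print(row[:,0].tolist());print(row[:,2].tolist())
col=lab[150:225,298].astype(int);print(col[:,0].tolist())
px=blob("top",t,(298,186),22,40);cnt=cv2.convexHull(px.astype(np.float32));
el=cv2.fitEllipse(cnt);print(el,cv2.minEnclosingCircle(cnt))
for z in(.005,.12):print(z,onz("top",el[0],z))
E
```

```text
(array([306.5625    , 222.83333333]), 48) (array([343.28571429, 175.71428571]), 28)
tab [ 0.47811676 -0.04204924  0.14670551] 0.0008306791301256998
123 108 117 [124 125 120] [ 99 119 119]
[129, 130, 130, 131, 130, 130, 130, 130, 128, 122, 114, 103, 99, 110, 122, 127, 130, 132, 132, 132, 132, 132, 132, 133, 132, 133, 132, 132, 133, 132, 133, 133, 132, 133, 132, 131, 133, 133, 133, 133, 132, 132, 132, 133, 133, 132, 133, 132, 133, 132, 133, 134, 133, 132, 133, 134, 129, 112, 94, 94, 89, 78, 91, 105, 111, 112, 115, 115, 116, 121, 126, 129, 130, 131]
[138, 138, 138, 139, 138, 139, 138, 138, 138, 136, 133, 131, 132, 133, 134, 133, 131, 130, 130, 130, 130, 130, 130, 130, 129, 129, 129, 129, 129, 129, 128, 128, 128, 129, 128, 128, 128, 128, 128, 128, 128, 127, 127, 127, 127, 127, 127, 127, 128, 128, 128, 127, 127, 127, 127, 127, 127, 128, 129, 130, 130, 133, 137, 139, 138, 139, 138, 139, 139, 139, 139, 138, 139, 138]
[39, 39, 38, 39, 43, 51, 66, 89, 105, 105, 96, 80, 63, 71, 100, 124, 132, 132, 132, 133, 133, 133, 132, 132, 133, 133, 132, 132, 132, 133, 132, 133, 132, 132, 133, 132, 133, 133, 132, 132, 133, 132, 133, 133, 132, 132, 133, 132, 132, 132, 132, 132, 132, 132, 132, 132, 132, 128, 122, 107, 83, 58, 45, 48, 66, 91, 105, 104, 106, 104, 90, 85, 97, 109, 114]
((297.11163330078125, 186.62710571289062), (43.60978698730469, 44.943572998046875), 128.9178009033203) ((297.4142761230469, 186.5), 22.672138214111328)
0.005 [ 0.57799623 -0.01196521  0.005     ]
0.12 [ 0.5685649  -0.01556279  0.12      ]
```

```bash
python3 - <<'E'
from h import *
n,e=two((286.5,139.2),(331.3,214.4));print("nose",n,e)
c=onz("top",(298.5,187.3),.12);print("c",c)
tab=np.array([.478,-.042,.1467])
for v in(c-tab,n-c):print(np.degrees(np.arctan2(v[1],v[0])),np.hypot(*v[:2]))
for z in(.105,.115,.125):
  b=onz("top",(304.1,232.7),z);print("bar",z,b,np.hypot(*(b-c)[:2]),np.degrees(np.arctan2(*(c-b)[1::-1])))
for yaw in(12,14,16):
  y=np.radians(yaw);X=np.array([np.cos(y),np.sin(y)]);Y=np.array([-X[1],X[0]])
  for th in(.5,.7,.9):
    f=lambda x,yy,z:np.r_[c[:2]+X*x+Y*yy,z]
    bx,bz=-.078-.05*np.cos(th),.084+.05*np.sin(th)
    tx,tz=bx-.017*np.cos(th+1.047),bz+.017*np.sin(th+1.047)
    P=[f(bx,.03,bz),f(bx,-.03,bz),f(tx,0,tz)]
    print(yaw,th,"top",proj("top",P).round(1).tolist(),"scene",proj("scene",P).round(1).tolist())
    print(f(.072,0,.12), proj("top",[f(.072,.0,.12)]).round(1).tolist())
t=cv2.imread("pics/top0.png");s=cv2.imread("pics/scene0.png")
a=cv2.resize(t[200:245,280:330],(500,450),interpolation=2);d=cv2.resize(s[165:210,320:350],(300,450),interpolation=2)
cv2.imwrite("pics/clasp.png",np.hstack([a,d]))
E
```

```text
nose [0.65985369 0.00753585 0.26594387] 0.0020040383101768357
c [ 0.56697286 -0.01911709  0.12      ]
14.423296940353588 0.091868369304163
16.011275119156302 0.0966293355943416
bar 0.105 [ 0.45297277 -0.03671551  0.105     ] 0.11535044725507071 8.775594610238885
bar 0.115 [ 0.45323288 -0.03682841  0.115     ] 0.11511070370776451 8.850884649392604
bar 0.125 [ 0.45349299 -0.03694131  0.125     ] 0.11487115975749158 8.92648882827848
12 0.5 top [[295.4, 237.0], [318.7, 232.7], [307.1, 235.3]] scene [[357.0, 177.7], [335.6, 172.7], [346.8, 171.5]]
[ 0.63739949 -0.00414744  0.12      ] [[293.5, 159.4]]
12 0.7 top [[294.9, 234.9], [318.4, 230.6], [306.4, 231.8]] scene [[356.8, 177.7], [335.3, 172.6], [346.2, 172.5]]
[ 0.63739949 -0.00414744  0.12      ] [[293.5, 159.4]]
12 0.9 top [[294.3, 232.2], [317.9, 227.9], [305.6, 227.6]] scene [[356.4, 178.4], [334.7, 173.2], [345.4, 174.3]]
[ 0.63739949 -0.00414744  0.12      ] [[293.5, 159.4]]
14 0.5 top [[297.1, 237.1], [320.3, 232.0], [308.7, 234.9]] scene [[355.6, 177.1], [334.0, 172.7], [345.2, 171.2]]
[ 0.63683415 -0.00169871  0.12      ] [[292.5, 159.6]]
14 0.7 top [[296.6, 235.0], [319.9, 229.9], [308.0, 231.4]] scene [[355.4, 177.1], [333.7, 172.6], [344.7, 172.2]]
[ 0.63683415 -0.00169871  0.12      ] [[292.5, 159.6]]
14 0.9 top [[295.9, 232.3], [319.4, 227.1], [307.1, 227.3]] scene [[355.1, 177.8], [333.3, 173.3], [344.1, 174.0]]
[ 0.63683415 -0.00169871  0.12      ] [[292.5, 159.6]]
16 0.5 top [[298.9, 237.1], [321.8, 231.2], [310.4, 234.5]] scene [[354.1, 176.5], [332.4, 172.7], [343.7, 170.9]]
[0.6361837 0.0007288 0.12     ] [[291.6, 159.8]]
16 0.7 top [[298.2, 235.0], [321.4, 229.1], [309.5, 231.1]] scene [[354.0, 176.5], [332.2, 172.6], [343.3, 171.9]]
[0.6361837 0.0007288 0.12     ] [[291.6, 159.8]]
16 0.9 top [[297.5, 232.3], [320.7, 226.4], [308.5, 227.0]] scene [[353.8, 177.2], [331.8, 173.3], [342.8, 173.8]]
[0.6361837 0.0007288 0.12     ] [[291.6, 159.8]]
```

View pics/clasp.png

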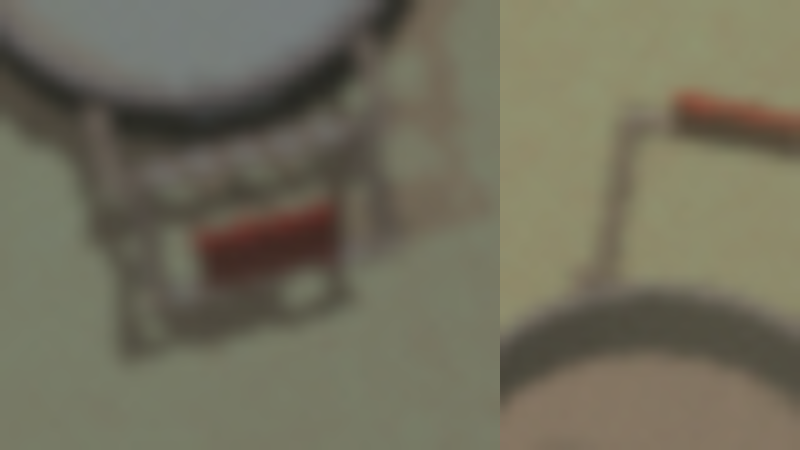

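The crop shows the red tab at top (307,223) with the clasp's dark shadow below it. The bright disc is the canister's floor, radius 22 px, so it has to be read at z = 5 mm. I'll check the corrected pose with an overlay.

```bash
cat >>h.py <<'E'
C=np.array([.577,-.0125]);YAW=np.radians(15)
def W(p,c=None,yaw=None):
    c=C if c is None else c; yaw=YAW if yaw is None else yaw
    p=np.atleast_2d(np.array(p,float)); X=np.array([np.cos(yaw),np.sin(yaw)]);Y=np.array([-X[1],X[0]])
    return np.c_[c+p[:,:1]*X+p[:,1:2]*Y,p[:,2]]
def clasp(th):
    bx,bz=-.078-.05*np.cos(th),.084+.05*np.sin(th); a=th+np.pi/3
    return [[-.078,.03,.084],[bx,.03,bz],[bx,-.03,bz],[-.078,-.03,.084]],[bx-.017*np.cos(a),0,bz+.017*np.sin(a)]
def lid(phi,n=40,h=.012):
    t=np.linspace(0,2*np.pi,n); d=.072+.068*np.cos(t)
    return np.c_[.072-d*np.cos(phi)+h*np.sin(phi),.068*np.sin(t),.12+d*np.sin(phi)+h*np.cos(phi)]
def overlay(fn,imgs,th,phi,k=5):
    out=[]
    for n,(x,y) in(("top",(250,130)),("scene",(290,160))):
        im=cv2.resize(imgs[n][y:y+110,x:x+80],None,fx=k,fy=k,interpolation=2)
        t=np.linspace(0,2*np.pi,40); rim=lambda R,z:np.c_[R*np.cos(t),R*np.sin(t),0*t+z]
        for P,col in((rim(.064,.12),(0,255,0)),(rim(.06,.005),(255,0,0)),(clasp(th)[0],(0,255,255)),(lid(phi),(255,0,255))):
            q=((proj(n,W(P))-[x,y]+.5)*k).astype(np.int32); cv2.polylines(im,[q],False,col,1)
        q=((proj(n,W(clasp(th)[1]))[0]-[x,y]+.5)*k).astype(int); cv2.drawMarker(im,tuple(int(v) for v in q),(255,255,255),0,10)
        out.append(im)
    cv2.imwrite(fn,np.hstack(out))
E
python3 - <<'E'
from h import *
overlay("pics/ov.png",{n:cv2.imread(f"pics/{n}0.png") for n in("top","scene")},.85,1.55)
E
```

```text
(no output)
```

View pics/ov.png

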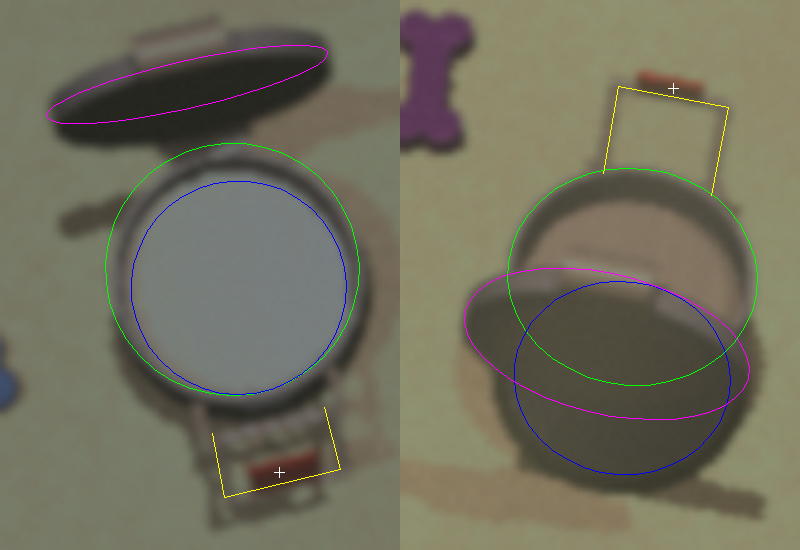

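The overlay fits to a few mm. The rim sits about 2 mm lower and further right than drawn, and the slopes give a yaw of about 14°, so I use C = (0.575, -0.0145), lid about 1.56 rad and clasp about 0.9 rad. Next I plan the reach to A.

```bash
sed -i 's/^C=.*/C=np.array([.575,-.0145]);YAW=np.radians(14)/' h.py; cat >>h.py <<'E'
from scipy.spatial.transform import Rotation as Ro
def plan(p,yaw):
    """turn (tool rotvec) then shift (tool axes after the turn) to tool-down pose p, tool x at yaw deg"""
    s=r.sense(); y=np.radians(yaw); R=np.array([[np.cos(y),np.sin(y),0],[np.sin(y),-np.cos(y),0],[0,0,-1.]])
    tv=Ro.from_matrix(s["ee_rot"].T@R).as_rotvec(); d=R.T@(np.array(p)-s["tcp_pos"])
    print("t",round(s["time_s"],2),"tcp",s["tcp_pos"].round(4),"turn",tv.round(4),"shift",d.round(4),"rows",round(np.linalg.norm(d)/.04,1),"F",s["wrist_force"].round(1),"g",round(s["gripper_width"],3),round(s["gripper_force"],1))
E
python3 - <<'E'
from h import *
for nm,n,uv,z in(("spray base-ish","top",(208,147),.1),("spray","scene",(407,300),.08)):print(nm,onz(n,uv,z))
plan([.467,.265,.10],6)
E
```

```text
spray base-ish [0.66536262 0.21777352 0.1       ]
spray [0.68861917 0.23660177 0.08      ]
t 0.1 tcp [0.1556 0.6048 0.2406] turn [ 1.900e-03  2.000e-04 -3.567e-01] shift [0.2742 0.3705 0.1406] rows 12.0 F [ 0.2 -0.1 -0.4] g 1.0 0.0
```

Call:
drive_tool --steps '[0, 0, -0.119, 0, 0, 0, 0.55, 0, 0, -0.119, 0, 0, 0, 0.55, 0, 0, -0.119, 0, 0, 0, 0.55, 0, 0, 0, 0.0229, 0.0309, 0.0117, 0.55, 0, 0, 0, 0.0229, 0.0309, 0.0117, 0.55, 0, 0, 0, 0.0229, 0.0309, 0.0117, 0.55, 0, 0, 0, 0.0229, 0.0309, 0.0117, 0.55, 0, 0, 0, 0.0229, 0.0309, 0.0117, 0.55, 0, 0, 0, 0.0229, 0.0309, 0.0117, 0.55, 0, 0, 0, 0.0229, 0.0309, 0.0117, 0.55]'

```text
time_s: 0.93
tcp_pos: [0.3385, 0.4052, 0.159]
ee_rot: [[0.994, 0.105, -0.0], [0.105, -0.994, -0.0], [-0.0, 0.0, -1.0]]
wrist_force: [0.9, 0.4, -0.1]
gripper_width: 0.558
gripper_force: 0.0
```

Call:
drive_tool --steps '[0, 0, 0, 0.0229, 0.0309, 0.0117, 0.55, 0, 0, 0, 0.0229, 0.0309, 0.0117, 0.55, 0, 0, 0, 0.0229, 0.0309, 0.0117, 0.55, 0, 0, 0, 0.0229, 0.0309, 0.0117, 0.55, 0, 0, 0, 0.0229, 0.0309, 0.0117, 0.55, 0, 0, 0, 0, 0, 0, 0.55, 0, 0, 0, 0, 0, 0, 0.55, 0, 0, 0, 0, 0, 0, 0.55]'

```text
time_s: 1.6
tcp_pos: [0.468, 0.2652, 0.1009]
ee_rot: [[0.995, 0.104, -0.0], [0.104, -0.995, -0.0], [-0.0, 0.0, -1.0]]
wrist_force: [-0.3, -0.2, 0.2]
gripper_width: 0.55
gripper_force: 0.0
```

```bash
python3 -c "
from h import *
plan([.467,.265,.022],6)"
```

```text
t 1.6 tcp [0.468  0.2652 0.1009] turn [ 0.0003  0.0003 -0.0002] shift [-0.001   0.0001  0.0789] rows 2.0 F [-0.3 -0.2  0.2] g 0.55 0.0
```

Call:
drive_tool --steps '[0, 0, 0, -0.001, 0, 0.025, 0.55, 0, 0, 0, 0, 0, 0.025, 0.55, 0, 0, 0, 0, 0, 0.02, 0.55, 0, 0, 0, 0, 0, 0.009, 0.55, 0, 0, 0, 0, 0, 0, 0.55, 0, 0, 0, 0, 0, 0, 0.15, 0, 0, 0, 0, 0, 0, 0.15, 0, 0, 0, 0, 0, 0, 0.15, 0, 0, 0, 0, 0, 0, 0.15, 0, 0, 0, 0, 0, 0, 0.15]'

```text
time_s: 2.43
tcp_pos: [0.4673, 0.2656, 0.023]
ee_rot: [[0.994, 0.105, 0.001], [0.105, -0.994, 0.001], [0.001, -0.001, -1.0]]
wrist_force: [-1.2, 0.7, 2.7]
gripper_width: 0.272
gripper_force: 30.0
```

Call:
drive_tool --steps '[0, 0, 0, 0, 0, 0, 0.15, 0, 0, 0, 0, 0, -0.02, 0.15, 0, 0, 0, 0, 0, -0.04, 0.15, 0, 0, 0, 0, 0, -0.04, 0.15, 0, 0, 0, 0, 0, -0.04, 0.15, 0, 0, 0, 0, 0, -0.04, 0.15, 0, 0, 0, 0, 0, -0.03, 0.15, 0, 0, 0, 0, 0, 0, 0.15]'

```text
time_s: 3.1
tcp_pos: [0.4699, 0.2672, 0.2399]
ee_rot: [[0.994, 0.106, 0.012], [0.106, -0.994, 0.009], [0.013, -0.008, -1.0]]
wrist_force: [0.9, 0.6, -1.1]
gripper_width: 0.273
gripper_force: 30.0
```

```bash
python3 -c "
from h import *
plan([C[0]-.003,C[1],.232],14)"
```

```text
t 3.1 tcp [0.4699 0.2672 0.2399] turn [-0.007  -0.0134 -0.1382] shift [0.0309 0.2981 0.0079] rows 7.5 F [ 0.9  0.6 -1.1] g 0.273 30.0
```

Call:
drive_tool --steps '[0, 0, -0.069, 0, 0, 0, 0.15, 0, 0, -0.069, 0, 0, 0, 0.15, 0, 0, 0, 0.0039, 0.0373, 0.001, 0.15, 0, 0, 0, 0.0039, 0.0373, 0.001, 0.15, 0, 0, 0, 0.0039, 0.0373, 0.001, 0.15, 0, 0, 0, 0.0039, 0.0373, 0.001, 0.15, 0, 0, 0, 0.0039, 0.0373, 0.001, 0.15, 0, 0, 0, 0.0039, 0.0373, 0.001, 0.15, 0, 0, 0, 0.0039, 0.0373, 0.001, 0.15, 0, 0, 0, 0.0039, 0.0373, 0.001, 0.15]'

```text
time_s: 3.93
tcp_pos: [0.5689, -0.0188, 0.2236]
ee_rot: [[0.971, 0.241, -0.001], [0.241, -0.971, 0.0], [-0.001, -0.0, -1.0]]
wrist_force: [0.9, 0.2, -0.9]
gripper_width: 0.273
gripper_force: 30.0
```

Call:
drive_tool --steps '[0, 0, 0, 0, 0, 0, 0.15, 0, 0, 0, 0, 0, 0, 0.15, 0, 0, 0, 0, 0, 0, 0.15]'

```text
time_s: 4.18
tcp_pos: [0.5686, -0.017, 0.2235]
ee_rot: [[0.971, 0.24, -0.001], [0.24, -0.971, 0.0], [-0.001, -0.0, -1.0]]
wrist_force: [-0.8, 1.4, -0.7]
gripper_width: 0.273
gripper_force: 30.0
```

```bash
python3 - <<'E'
from h import *
plan([C[0]-.003,C[1],.085],14)
I={n:r.capture(n) for n in("top","scene")}
overlay("pics/ov2.png",I,.9,1.56)
E
```

```text
t 4.18 tcp [ 0.5686 -0.017   0.2235] turn [-0.0005  0.0012 -0.0022] shift [ 0.0039 -0.0016  0.1385] rows 3.5 F [-0.8  1.4 -0.7] g 0.273 30.0
```

View pics/ov2.png

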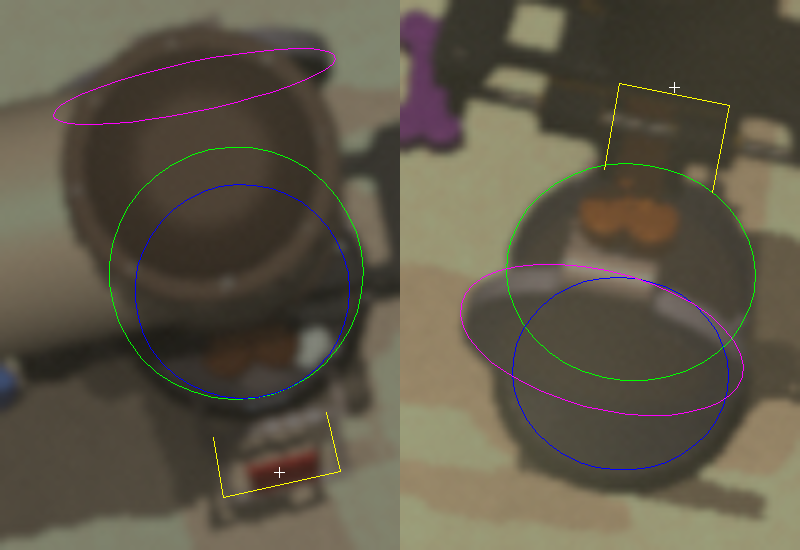

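The biscuit hangs over the opening (scene crop (628,220)), the rim circle fits and the lid is clear. Lower and release.

Call:
drive_tool --steps '[0, 0, 0, 0.004, -0.0015, 0.025, 0.15, 0, 0, 0, 0, 0, 0.035, 0.15, 0, 0, 0, 0, 0, 0.035, 0.15, 0, 0, 0, 0, 0, 0.028, 0.15, 0, 0, 0, 0, 0, 0.015, 0.15, 0, 0, 0, 0, 0, 0, 0.15, 0, 0, 0, 0, 0, 0, 0.15]'

```text
time_s: 4.87
tcp_pos: [0.5724, -0.0134, 0.086]
ee_rot: [[0.97, 0.243, -0.001], [0.243, -0.97, -0.001], [-0.001, 0.0, -1.0]]
wrist_force: [1.1, 0.3, -0.3]
gripper_width: 0.27
gripper_force: 30.0
```

Call:
drive_tool --steps '[0, 0, 0, 0, 0, 0, 0.45, 0, 0, 0, 0, 0, 0, 0.45, 0, 0, 0, 0, 0, 0, 0.45, 0, 0, 0, 0, 0, 0, 0.45, 0, 0, 0, 0, 0, -0.03, 0.45, 0, 0, 0, 0, 0, -0.04, 0.45, 0, 0, 0, 0, 0, -0.04, 0.45, 0, 0, 0, 0, 0, -0.02, 0.45, 0, 0, 0, 0, 0, 0, 0.45]'

```text
time_s: 5.62
tcp_pos: [0.5758, -0.0142, 0.2233]
ee_rot: [[0.97, 0.242, 0.014], [0.242, -0.97, 0.002], [0.014, 0.002, -1.0]]
wrist_force: [0.7, -0.1, 0.6]
gripper_width: 0.448
gripper_force: 0.0
```

```bash
python3 - <<'E'
from h import *
plan([.4735,-.315,.10],-17.5)
E
```

```text
t 5.62 tcp [ 0.5758 -0.0142  0.2233] turn [-0.0021 -0.0138  0.5494] shift [-0.0071  0.3176  0.1233] rows 8.5 F [ 0.7 -0.1  0.6] g 0.448 0.0
```

Call:
drive_tool --steps '[0, 0, 0, -0.0215, 0.033, 0, 0.55, 0, 0, 0, -0.0215, 0.033, 0, 0.55, 0, 0, 0, -0.0215, 0.033, 0, 0.55, 0, 0, 0, -0.0215, 0.033, 0, 0.55, 0, 0, 0, -0.0215, 0.033, 0, 0.55, 0, 0, 0, -0.0215, 0.033, 0, 0.55, 0, 0, 0, -0.0215, 0.033, 0, 0.55, 0, 0, 0, -0.0215, 0.033, 0, 0.55, 0, 0, 0.11, 0, 0, 0, 0.55, 0, 0, 0.11, 0, 0, 0, 0.55]'

```text
time_s: 6.45
tcp_pos: [0.4676, -0.3142, 0.2156]
ee_rot: [[1.0, 0.013, -0.001], [0.013, -1.0, 0.0], [-0.001, -0.0, -1.0]]
wrist_force: [0.6, 0.1, -0.9]
gripper_width: 0.551
gripper_force: 0.0
```

Call:
drive_tool --steps '[0, 0, 0.11, 0, 0, 0, 0.55, 0, 0, 0.11, 0, 0, 0, 0.55, 0, 0, 0.11, 0, 0, 0, 0.55, 0, 0, 0, 0, 0, 0.04, 0.55, 0, 0, 0, 0, 0, 0.04, 0.55, 0, 0, 0, 0, 0, 0.04, 0.55, 0, 0, 0, 0, 0, 0, 0.55, 0, 0, 0, 0, 0, 0, 0.55]'

```text
time_s: 7.12
tcp_pos: [0.4679, -0.3119, 0.0948]
ee_rot: [[0.953, -0.302, -0.005], [-0.302, -0.953, 0.001], [-0.005, 0.0, -1.0]]
wrist_force: [1.4, 0.3, 1.7]
gripper_width: 0.547
gripper_force: 0.0
```

```bash
python3 - <<'E'
from h import *
plan([.4735,-.315,.022],-17.5)
E
```

```text
t 7.12 tcp [ 0.4679 -0.3119  0.0948] turn [ 0.0004  0.0052 -0.0012] shift [0.0063 0.0013 0.0728] rows 1.8 F [1.4 0.3 1.7] g 0.547 0.0
```

Call:
drive_tool --steps '[0, 0, 0, 0.006, 0.001, 0.02, 0.55, 0, 0, 0, 0, 0, 0.025, 0.55, 0, 0, 0, 0, 0, 0.02, 0.55, 0, 0, 0, 0, 0, 0.008, 0.55, 0, 0, 0, 0, 0, 0, 0.55, 0, 0, 0, 0, 0, 0, 0.15, 0, 0, 0, 0, 0, 0, 0.15, 0, 0, 0, 0, 0, 0, 0.15, 0, 0, 0, 0, 0, 0, 0.15, 0, 0, 0, 0, 0, 0, 0.15]'

```text
time_s: 7.95
tcp_pos: [0.4752, -0.3152, 0.0243]
ee_rot: [[0.953, -0.302, 0.002], [-0.302, -0.953, -0.001], [0.002, 0.0, -1.0]]
wrist_force: [-0.3, 0.7, 3.5]
gripper_width: 0.273
gripper_force: 30.0
```

Call:
drive_tool --steps '[0, 0, 0, 0, 0, 0, 0.15, 0, 0, 0, 0, 0, -0.02, 0.15, 0, 0, 0, 0, 0, -0.04, 0.15, 0, 0, 0, 0, 0, -0.04, 0.15, 0, 0, 0, 0, 0, -0.04, 0.15, 0, 0, 0, 0, 0, -0.04, 0.15, 0, 0, 0, 0, 0, -0.03, 0.15, 0, 0, 0, 0, 0, 0, 0.15, 0, 0, 0, 0, 0, 0, 0.15]'

```text
time_s: 8.7
tcp_pos: [0.4752, -0.3149, 0.2352]
ee_rot: [[0.953, -0.302, 0.005], [-0.302, -0.953, -0.001], [0.005, -0.0, -1.0]]
wrist_force: [-0.5, -0.1, -1.3]
gripper_width: 0.272
gripper_force: 30.0
```

```bash
python3 -c "
from h import *
plan([C[0]-.003,C[1],.232],14)"
```

```text
t 8.7 tcp [ 0.4752 -0.3149  0.2352] turn [ 0.0008 -0.0046 -0.5514] shift [ 0.1666 -0.268   0.0032] rows 7.9 F [-0.5 -0.1 -1.3] g 0.272 30.0
```

Call:
drive_tool --steps '[0, 0, -0.11, 0, 0, 0, 0.15, 0, 0, -0.11, 0, 0, 0, 0.15, 0, 0, -0.11, 0, 0, 0, 0.15, 0, 0, -0.11, 0, 0, 0, 0.15, 0, 0, -0.111, 0, 0, 0, 0.15, 0, 0, 0, 0.0208, -0.0335, 0, 0.15, 0, 0, 0, 0.0208, -0.0335, 0, 0.15, 0, 0, 0, 0.0208, -0.0335, 0, 0.15, 0, 0, 0, 0.0208, -0.0335, 0, 0.15, 0, 0, 0, 0.0208, -0.0335, 0, 0.15]'

```text
time_s: 9.53
tcp_pos: [0.534, -0.1253, 0.2309]
ee_rot: [[0.971, 0.241, -0.004], [0.241, -0.971, 0.0], [-0.004, -0.002, -1.0]]
wrist_force: [1.1, 0.0, -0.7]
gripper_width: 0.274
gripper_force: 30.0
```

Call:
drive_tool --steps '[0, 0, 0, 0.0208, -0.0335, 0, 0.15, 0, 0, 0, 0.0208, -0.0335, 0, 0.15, 0, 0, 0, 0.0208, -0.0335, 0, 0.15, 0, 0, 0, 0, 0, 0, 0.15, 0, 0, 0, 0, 0, 0, 0.15, 0, 0, 0, 0, 0, 0, 0.15]'

```text
time_s: 10.03
tcp_pos: [0.5703, -0.0144, 0.2312]
ee_rot: [[0.97, 0.242, -0.004], [0.242, -0.97, -0.001], [-0.004, -0.0, -1.0]]
wrist_force: [-0.1, -1.0, -1.5]
gripper_width: 0.275
gripper_force: 30.0
```

```bash
python3 -c "
from h import *
plan([C[0]-.002,C[1],.087],14)"
```

```text
t 10.03 tcp [ 0.5703 -0.0144  0.2312] turn [-0.0004  0.0041  0.0004] shift [0.0026 0.0007 0.1442] rows 3.6 F [-0.1 -1.  -1.5] g 0.275 30.0
```

Call:
drive_tool --steps '[0, 0, 0, 0.0025, 0.0005, 0.025, 0.15, 0, 0, 0, 0, 0, 0.035, 0.15, 0, 0, 0, 0, 0, 0.035, 0.15, 0, 0, 0, 0, 0, 0.032, 0.15, 0, 0, 0, 0, 0, 0.016, 0.15, 0, 0, 0, 0, 0, 0, 0.15, 0, 0, 0, 0, 0, 0, 0.15]'

```text
time_s: 10.62
tcp_pos: [0.5731, -0.0159, 0.0893]
ee_rot: [[0.971, 0.24, -0.003], [0.24, -0.971, -0.001], [-0.003, 0.0, -1.0]]
wrist_force: [0.7, -0.3, -0.2]
gripper_width: 0.271
gripper_force: 30.0
```

Call:
drive_tool --steps '[0, 0, 0, 0, 0, 0, 0.45, 0, 0, 0, 0, 0, 0, 0.45, 0, 0, 0, 0, 0, 0, 0.45, 0, 0, 0, 0, 0, 0, 0.45, 0, 0, 0, 0, 0, -0.03, 0.45, 0, 0, 0, 0, 0, -0.04, 0.45, 0, 0, 0, 0, 0, -0.04, 0.45, 0, 0, 0, 0, 0, -0.04, 0, 0, 0, 0, 0, 0, -0.04, 0, 0, 0, 0, 0, 0, -0.04, 0]'

```text
time_s: 11.45
tcp_pos: [0.5733, -0.0145, 0.3233]
ee_rot: [[0.97, 0.242, 0.002], [0.242, -0.97, 0.0], [0.002, -0.0, -1.0]]
wrist_force: [0.2, 0.3, -0.3]
gripper_width: 0.302
gripper_force: 0.0
```

Call:
drive_tool --steps '[0, 0, 0, -0.04, 0, -0.02, 0, 0, 0, 0, -0.04, 0, 0, 0, 0, 0, 0, -0.04, 0, 0, 0, 0, 0, 0, -0.04, 0, 0, 0, 0, 0, 0, 0, 0, 0, 0]'

```text
time_s: 11.87
tcp_pos: [0.4148, -0.054, 0.3401]
ee_rot: [[0.97, 0.241, 0.001], [0.241, -0.97, 0.001], [0.001, -0.001, -1.0]]
wrist_force: [0.3, -0.3, -0.6]
gripper_width: 0.017
gripper_force: 0.0
```

```bash
python3 - <<'E'
from h import *
plan(W([.125,0,.33])[0],14)
I={n:r.capture(n) for n in("top","scene")}
for n in I:cv2.imwrite(f"pics/{n}3.png",I[n])
overlay("pics/ov3.png",I,.9,1.56)
E
```

```text
t 11.87 tcp [ 0.4148 -0.054   0.3401] turn [-0.0011 -0.0013 -0.0007] shift [0.2899 0.0004 0.0101] rows 7.3 F [ 0.3 -0.3 -0.6] g 0.017 0.0
```

View pics/ov3.png

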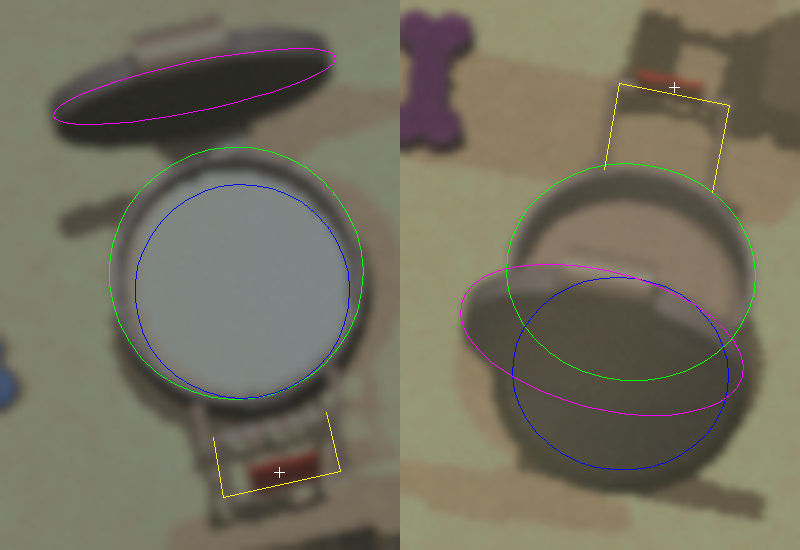

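The crop shows an empty-looking canister, floor bright at (238,290), which is unexpected. I'll find out where the biscuits are.

```bash
python3 - <<'E'
from h import *
a=cv2.imread("pics/top3.png");b=cv2.imread("pics/scene3.png");cv2.imwrite("pics/both.png",np.vstack([cv2.resize(a[100:300,120:520],(800,300)),cv2.resize(b[120:320,160:560],(800,300))])) 
a0=cv2.imread("pics/top0.png")
d=a[170:205,280:315].astype(int)-a0[170:205,280:315]
print(np.abs(d).max(),d.mean((0,1)),d[::5,::5].sum(2).tolist())
E
```

```text
10 [7.69877551 7.76163265 7.46122449] [[16, 22, 20, 26, 21, 21, 23], [23, 23, 25, 21, 23, 22, 23], [24, 22, 25, 23, 23, 24, 23], [24, 25, 22, 23, 26, 23, 23], [24, 23, 21, 21, 24, 22, 22], [24, 25, 22, 24, 20, 23, 21], [19, 24, 24, 24, 20, 22, 23]]
```

View pics/both.png

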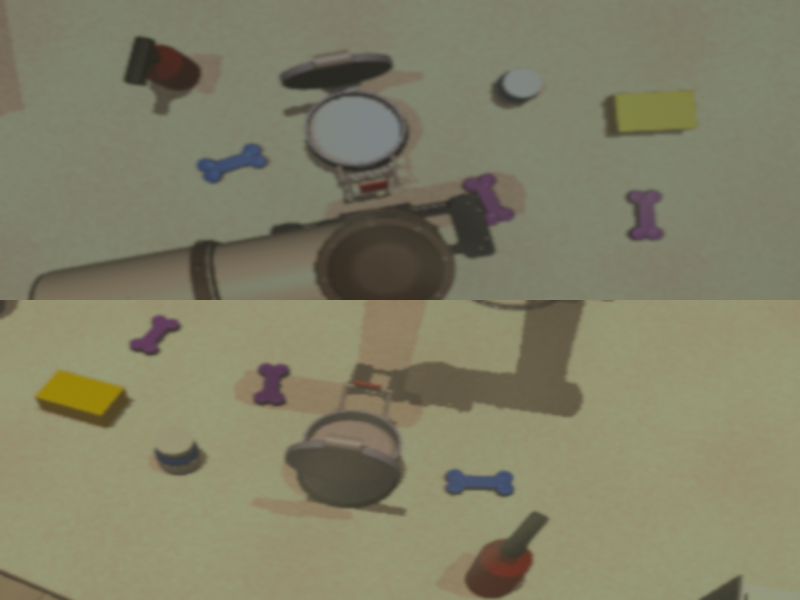

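All four remaining bones on the counter are the blue and purple look-alikes, and both brown biscuits have left it. The fingers are empty too, so both are in the canister; the bright disc is glare over its mouth. Now the lid: go over it and down behind.

Call:
drive_tool --steps '[0, 0, 0, 0.036, 0, 0, 0, 0, 0, 0, 0.036, 0, 0, 0, 0, 0, 0, 0.036, 0, 0, 0, 0, 0, 0, 0.036, 0, 0, 0, 0, 0, 0, 0.036, 0, 0, 0, 0, 0, 0, 0.036, 0, 0, 0, 0, 0, 0, 0.036, 0, 0, 0, 0, 0, 0, 0.038, 0, 0, 0, 0, 0, 0, 0, 0, 0, 0, 0, 0, 0, 0, 0, 0, 0]'

```text
time_s: 12.8
tcp_pos: [0.7051, 0.0188, 0.3335]
ee_rot: [[0.97, 0.242, -0.006], [0.242, -0.97, -0.001], [-0.006, -0.0, -1.0]]
wrist_force: [-0.5, -1.3, -1.0]
gripper_width: 0.006
gripper_force: 0.0
```

Call:
drive_tool --steps '[0, 0, 0, 0, 0, 0.03, 0, 0, 0, 0, 0, 0, 0.03, 0, 0, 0, 0, 0, 0, 0.03, 0, 0, 0, 0, 0, 0, 0.01, 0, 0, 0, 0, 0, 0, 0, 0, 0, 0, 0, 0, 0, 0, 0]'

```text
time_s: 13.3
tcp_pos: [0.7031, 0.0174, 0.2404]
ee_rot: [[0.97, 0.242, 0.002], [0.242, -0.97, -0.001], [0.002, 0.001, -1.0]]
wrist_force: [0.3, 0.1, 0.9]
gripper_width: 0.001
gripper_force: 0.0
```

```bash
cat >>h.py <<'E'
def canf():
    s=r.sense(); v=s["tcp_pos"][:2]-C; X=np.array([np.cos(YAW),np.sin(YAW)]); f=s["wrist_force"]
    print("can x %.4f y %.4f z %.4f"%(v@X,v@[-X[1],X[0]],s["tcp_pos"][2]),"Fx %.1f Fz %.1f"%(f[:2]@X,f[2]),"t %.2f"%s["time_s"])
E
python3 -c "
from h import *
canf();plan(W([.0925,0,.239])[0],14)"
```

```text
can x 0.1320 y 0.0000 z 0.2404 Fx 0.3 Fz 0.9 t 13.30
t 13.3 tcp [0.7031 0.0174 0.2404] turn [ 0.0012 -0.0018  0.0002] shift [-0.0395  0.      0.0014] rows 1.0 F [0.3 0.1 0.9] g 0.001 0.0
```

Call:
drive_tool --steps '[0, 0, 0, -0.02, 0, 0.001, 0, 0, 0, 0, -0.02, 0, 0, 0, 0, 0, 0, -0.013, 0, 0, 0, 0, 0, 0, -0.013, 0, 0.001, 0, 0, 0, 0, -0.0144, 0, 0.0035, 0, 0, 0, 0, -0.0144, 0, 0.0055, 0, 0, 0, 0, -0.0125, 0, 0.0075, 0, 0, 0, 0, -0.0125, 0, 0.0095, 0, 0, 0, 0, 0, 0, 0, 0]'

```text
time_s: 14.05
tcp_pos: [0.5852, -0.0117, 0.2128]
ee_rot: [[0.97, 0.242, 0.002], [0.242, -0.97, 0.001], [0.002, -0.0, -1.0]]
wrist_force: [0.9, 0.1, -0.6]
gripper_width: 0.005
gripper_force: 0.0
```

```bash
python3 - <<'E'
from h import *
canf()
cv2.imwrite("pics/m.png",cv2.resize(np.hstack([r.capture("top")[120:250,240:360],r.capture("scene")[140:270,270:390]]),(800,433)))
E
```

```text
can x 0.0106 y 0.0003 z 0.2128 Fx 0.9 Fz -0.6 t 14.05
```

View pics/m.png

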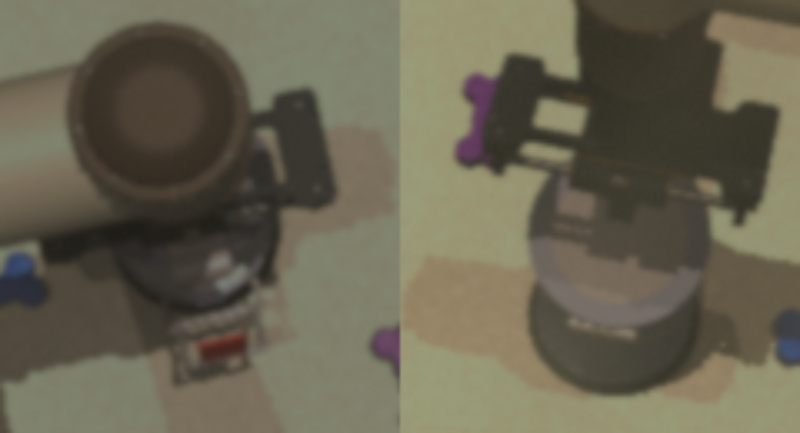

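The lid has left its upright pose: the hinge is bare at (600,325) in the scene half and the finger is above the disc. The clasp is still in front. Keep following the arc down.

Call:
drive_tool --steps '[0, 0, 0, -0.008, 0, 0.011, 0, 0, 0, 0, -0.008, 0, 0.013, 0, 0, 0, 0, -0.004, 0, 0.009, 0, 0, 0, 0, -0.004, 0, 0.009, 0, 0, 0, 0, -0.0015, 0, 0.006, 0, 0, 0, 0, -0.0015, 0, 0.006, 0, 0, 0, 0, 0, 0, 0.005, 0, 0, 0, 0, 0, 0, 0, 0]'

```text
time_s: 14.82
tcp_pos: [0.5607, -0.0178, 0.1518]
ee_rot: [[0.97, 0.242, 0.0], [0.242, -0.97, -0.0], [0.0, 0.0, -1.0]]
wrist_force: [0.6, -0.3, 0.8]
gripper_width: 0.002
gripper_force: 0.0
```

```bash
python3 -c "
from h import *
canf()"
```

```text
can x -0.0147 y 0.0003 z 0.1518 Fx 0.5 Fz 0.8 t 14.82
```

Tip at 133 mm. Press in 1 mm steps to feel the lid seated.

Call:
drive_tool --steps '[0, 0, 0, 0, 0, 0.001, 0, 0, 0, 0, 0, 0, 0.001, 0, 0, 0, 0, 0, 0, 0, 0]'

```text
time_s: 15.07
tcp_pos: [0.5609, -0.0177, 0.1514]
ee_rot: [[0.97, 0.242, 0.002], [0.242, -0.97, -0.0], [0.002, 0.001, -1.0]]
wrist_force: [-1.6, 0.9, 6.3]
gripper_width: 0.007
gripper_force: 3.5
```

Call:
drive_tool --steps '[0, 0, 0, 0, 0, 0.001, 0, 0, 0, 0, 0, 0, 0.001, 0, 0, 0, 0, 0, 0, 0, 0]'

```text
time_s: 15.32
tcp_pos: [0.5609, -0.0177, 0.1512]
ee_rot: [[0.97, 0.243, 0.002], [0.243, -0.97, -0.001], [0.002, 0.001, -1.0]]
wrist_force: [-5.2, 0.9, 15.9]
gripper_width: 0.005
gripper_force: 7.8
```

The lid is seated: tip at 132 mm and 16 N of resistance. Lift, then go in front of the clasp.

Call:
drive_tool --steps '[0, 0, 0, 0, 0, -0.03, 0, 0, 0, 0, 0, 0, -0.03, 0, 0, 0, 0, 0, 0, -0.03, 0, 0, 0, 0, -0.034, 0, 0, 0, 0, 0, 0, -0.034, 0, 0, 0, 0, 0, 0, -0.034, 0, 0, 0, 0, 0, 0, -0.036, 0, 0, 0, 0, 0, 0, 0, 0, 0, 0, 0, 0, 0, 0, 0, 0, 0]'

```text
time_s: 16.07
tcp_pos: [0.4253, -0.0516, 0.2385]
ee_rot: [[0.97, 0.242, 0.002], [0.242, -0.97, 0.0], [0.002, 0.0, -1.0]]
wrist_force: [0.6, -0.2, 0.5]
gripper_width: 0.002
gripper_force: 0.0
```

```bash
python3 - <<'E'
from h import *
canf();plan(W([-.15,0,.16])[0],14)
t=r.capture("top")
c=t[200:240,285:330].astype(int);p=np.argwhere(c[...,2]-np.maximum(c[...,0],c[...,1])>22)[:,::-1]+[285,200];print("tab px",p.mean(0) if len(p) else 0,len(p))
g=cv2.cvtColor(t,cv2.COLOR_BGR2GRAY);print(g[170:205:6,282:314:6].tolist(),g[140:158:4,270:310:8].tolist())
E
```

```text
can x -0.1543 y 0.0003 z 0.2385 Fx 0.6 Fz 0.5 t 16.07
t 16.07 tcp [ 0.4253 -0.0516  0.2385] turn [ 0.0001 -0.0021 -0.0003] shift [0.0043 0.0003 0.0785] rows 2.0 F [ 0.6 -0.2  0.5] g 0.002 0.0
tab px [306.26470588 223.19117647] 68
[[124, 128, 128, 128, 128, 119], [128, 128, 128, 129, 128, 128], [128, 128, 128, 128, 128, 127], [126, 127, 128, 128, 128, 128], [128, 128, 128, 127, 128, 127], [121, 126, 127, 127, 127, 123]] [[122, 122, 121, 120, 120], [122, 122, 121, 122, 120], [123, 122, 120, 123, 122], [124, 124, 123, 121, 123], [123, 120, 107, 111, 121]]
```

```bash
python3 - <<'E'
from h import *
t=r.capture("top");s=r.capture("scene");g=cv2.cvtColor(t,cv2.COLOR_BGR2GRAY);gs=cv2.cvtColor(s,cv2.COLOR_BGR2GRAY)
print(g[184,258:336].tolist());print(g[145:225,297].tolist())
ts=np.linspace(0,2*np.pi,13)[:-1]
for n,G in(("top",g),("scene",gs)):
  for R,z in((.05,.132),(.064,.132),(.072,.132)):
    q=proj(n,W(np.c_[R*np.cos(ts),R*np.sin(ts),0*ts+z])).round().astype(int);print(n,R,G[q[:,1],q[:,0]].tolist())
E
```

```text
[121, 121, 124, 124, 124, 124, 126, 124, 125, 124, 123, 122, 121, 121, 121, 121, 121, 121, 122, 126, 127, 128, 128, 127, 127, 128, 127, 129, 128, 128, 128, 128, 128, 128, 128, 128, 128, 128, 127, 128, 128, 128, 128, 128, 128, 129, 128, 128, 128, 129, 127, 128, 128, 128, 128, 128, 128, 126, 121, 118, 121, 123, 123, 124, 123, 122, 116, 111, 109, 110, 111, 111, 111, 110, 111, 115, 121, 123]
[122, 122, 122, 124, 123, 124, 123, 120, 113, 109, 106, 102, 105, 116, 123, 123, 123, 122, 124, 125, 127, 128, 129, 128, 128, 128, 128, 129, 129, 128, 128, 128, 128, 128, 128, 128, 128, 128, 127, 128, 128, 128, 128, 128, 128, 127, 128, 127, 128, 127, 127, 128, 128, 127, 128, 127, 127, 128, 127, 127, 127, 127, 128, 127, 127, 127, 123, 114, 103, 104, 108, 103, 89, 78, 73, 73, 73, 74, 72, 76]
top 0.05 [122, 124, 125, 122, 124, 115, 127, 124, 122, 126, 118, 125]
top 0.064 [119, 121, 121, 120, 120, 120, 126, 121, 122, 124, 124, 123]
top 0.072 [107, 123, 124, 123, 74, 65, 106, 80, 94, 112, 115, 123]
scene 0.05 [117, 118, 117, 117, 116, 118, 123, 112, 114, 119, 117, 118]
scene 0.064 [116, 113, 115, 118, 117, 115, 123, 117, 117, 121, 116, 118]
scene 0.072 [99, 78, 76, 146, 131, 122, 131, 120, 129, 145, 125, 80]
```

With the lid shut, the dark rim ring is gone and the surface is uniform out to 64 mm in both views. Now the clasp.

Call:
drive_tool --steps '[0, 0, 0, 0.004, 0, 0.03, 0, 0, 0, 0, 0, 0, 0.03, 0, 0, 0, 0, 0, 0, 0.0185, 0, 0, 0, 0, 0, 0, 0, 0, 0, 0, 0, 0.018, 0, 0, 0, 0, 0, 0, 0.0175, 0, 0.001, 0, 0, 0, 0, 0.0065, 0, -0.002, 0, 0, 0, 0, 0.006, 0, -0.002, 0, 0, 0, 0, 0.0085, 0, -0.0014, 0, 0, 0, 0, 0, 0, 0, 0]'

```text
time_s: 17.05
tcp_pos: [0.4868, -0.0362, 0.1645]
ee_rot: [[0.97, 0.242, 0.002], [0.242, -0.97, 0.0], [0.002, 0.0, -1.0]]
wrist_force: [-0.1, -0.2, 0.0]
gripper_width: 0.008
gripper_force: 0.0
```

```bash
python3 - <<'E'
from h import *
canf()
for n,(x0,y0,x1,y1) in(("top",(285,190,330,245)),("scene",(325,160,370,215))):
  c=r.capture(n)[y0:y1,x0:x1].astype(int);p=np.argwhere(c[...,2]-np.maximum(c[...,0],c[...,1])>22)[:,::-1]+[x0,y0];print(n,p.mean(0) if len(p) else 0,len(p))
E
```

```text
can x -0.0908 y 0.0003 z 0.1645 Fx -0.1 Fz 0.0 t 17.05
top 0 0
scene [345.5 185.5] 8
```

Call:
drive_tool --steps '[0, 0, 0, 0.0066, 0, -0.0003, 0, 0, 0, 0, 0.0045, 0, 0.0005, 0, 0, 0, 0, 0.0045, 0, 0.0005, 0, 0, 0, 0, 0.004, 0, 0.001, 0]'

```text
time_s: 17.48
tcp_pos: [0.5039, -0.0318, 0.1621]
ee_rot: [[0.97, 0.242, -0.001], [0.242, -0.97, 0.0], [-0.001, -0.0, -1.0]]
wrist_force: [-2.5, 1.4, 3.3]
gripper_width: 0.006
gripper_force: 1.3
```

Call:
drive_tool --steps '[0, 0, 0, 0.004, 0, 0.0012, 0, 0, 0, 0, 0.004, 0, 0.0015, 0, 0, 0, 0, 0.003, 0, 0.002, 0, 0, 0, 0, 0, 0, 0, 0]'

```text
time_s: 17.82
tcp_pos: [0.5162, -0.0288, 0.1574]
ee_rot: [[0.97, 0.242, 0.002], [0.242, -0.97, 0.0], [0.002, 0.0, -1.0]]
wrist_force: [1.4, 0.0, 2.0]
gripper_width: 0.005
gripper_force: 0.9
```

```bash
python3 - <<'E'
from h import *
canf()
for th in(1.4,1.61,1.78):print(th,proj("top",W(clasp(th)[1])),proj("scene",W(clasp(th)[1])))
for n,(x0,y0,x1,y1) in(("top",(285,190,330,245)),("scene",(325,160,370,215))):
  c=r.capture(n)[y0:y1,x0:x1].astype(int);p=np.argwhere(c[...,2]-np.maximum(c[...,0],c[...,1])>22)[:,::-1]+[x0,y0];print(n,p.mean(0) if len(p) else 0,len(p))
E
```

```text
can x -0.0605 y 0.0003 z 0.1574 Fx 1.4 Fz 2.0 t 17.82
1.4 [[302.75665052 212.3144249 ]] [[342.1583654  184.92707592]]
1.61 [[301.70714626 207.39728104]] [[341.11519981 189.31313111]]
1.78 [[300.92144441 203.67654031]] [[340.26535809 193.10452684]]
top 0 0
scene [343.15384615 198.46153846] 13
```

Force peaked near the crest and then dropped, so it has likely snapped. A small extra press down, then lift clear and check.

Call:
drive_tool --steps '[0, 0, 0, 0.002, 0, 0.001, 0, 0, 0, 0, 0, 0, 0.001, 0, 0, 0, 0, 0, 0, 0, 0]'

```text
time_s: 18.17
tcp_pos: [0.5178, -0.0284, 0.1563]
ee_rot: [[0.97, 0.242, 0.003], [0.242, -0.97, 0.0], [0.003, 0.0, -1.0]]
wrist_force: [0.6, 1.3, 4.7]
gripper_width: 0.003
gripper_force: 2.6
```

Call:
drive_tool --steps '[0, 0, 0, 0, 0, -0.02, 0, 0, 0, 0, 0, 0, -0.04, 0, 0, 0, 0, 0, 0, -0.04, 0, 0, 0, 0, -0.04, 0, -0.02, 0, 0, 0, 0, -0.04, 0, 0, 0, 0, 0, 0, -0.04, 0, 0, 0.3, 0, 0, 0, -0.02, 0, 0, 0.3, 0, 0, 0, 0, 0, 0, 0.3, 0, 0, 0, 0, 0, 0, 0.3]'

```text
time_s: 18.92
tcp_pos: [0.3825, -0.0621, 0.2741]
ee_rot: [[0.97, 0.242, 0.001], [0.242, -0.97, 0.0], [0.001, -0.0, -1.0]]
wrist_force: [0.6, 0.5, -0.6]
gripper_width: 0.221
gripper_force: 0.0
```

```bash
python3 - <<'E'
from h import *
canf(); rd=[]
for n,(x0,y0,x1,y1) in(("top",(285,190,330,245)),("scene",(325,160,370,215))):
  I=r.capture(n)
  c=I[y0:y1,x0:x1].astype(int);p=np.argwhere(c[...,2]-np.maximum(c[...,0],c[...,1])>22)[:,::-1]+[x0,y0];print(n,p.mean(0) if len(p) else 0,len(p));rd.append(p.mean(0))
P,e=two(*rd);v=P[:2]-C;print(P,e,"can x",v@[np.cos(YAW),np.sin(YAW)],"z",P[2])
G=[cv2.cvtColor(r.capture(n),cv2.COLOR_BGR2GRAY) for n in("top","scene")]
ts=np.linspace(0,2*np.pi,13)[:-1]
for n,g in zip(("top","scene"),G):
    q=proj(n,W(np.c_[.064*np.cos(ts),.064*np.sin(ts),0*ts+.132])).round().astype(int);print(g[q[:,1],q[:,0]].tolist())
E
```

```text
can x -0.1983 y 0.0003 z 0.2741 Fx 0.7 Fz -0.6 t 18.92
top [301.44324324 203.64864865] 185
scene [339.69444444 193.58333333] 144
[ 0.52533064 -0.02822409  0.13521154] 0.00010455525520680457 can x -0.051514123202134096 z 0.13521153968083455
[120, 122, 121, 120, 120, 121, 74, 121, 123, 124, 124, 124]
[116, 111, 114, 117, 119, 115, 100, 117, 117, 120, 115, 118]
```

The tab sits at r = 51.5 mm and z = 135 mm; a clamped clasp should read 51.4 and 138. It holds untouched. Hand in.

```bash
python3 -c "
from station import r
print(r.finish_job())"
```

```text
the job is handed in; nothing more can be done
None
```

The job is handed in at about 19 s: the lid is shut and the clasp clamped, but I never saw the biscuits inside because glare hid the interior; I infer they are there because both released over the canister and neither is on the counter.

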